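Fit the drive plate on the bench mixer

TASK

Fit the three-hole drive plate (bare metal, orange knob) on the small round bench mixer. Take it out of the blue rack, where it stands on edge, and first lay it knob up on the sloped rest, flat against the face and on the two orange pins, and let go of it there; then take it again, turn it until its holes line up with the mixer's three studs and slide it fully home, flat on the deck, and let go. Leave the four-hole plate with the blue knob in the rack and do not shift the tin, the tape roll or the gauge.

Things in the scene. Friction and masses are not known exactly. Their poses are not given: they have to be found in the camera images.
- plate_mid (a point): Drive plate to fit: bare-metal disc 110 mm across, 10 thick; three 14 mm through holes on a 40 mm radius, even; round orange knob 28 mm across standing 34 mm off the centre of one face; about 0.25 kg. Point: disc centre at mid-thickness. z out of the knob side, x towards a hole. Starts on edge in either rack slot, z level, centre 73 mm above the bench, holes at least 30 degrees off the top.
- spare_mid (a point): Plate to leave alone: same size and knob, but dark metal, four holes, blue knob; stands in the rack's other slot. Point and axes as for the drive plate.
- rack: Fixed blue rack, 116 x 150 mm. Origin on the bench under its middle; y crosses the plates and is the way their knobs point. Slots 40 mm either side of the origin along y: a plate stands on two steel rails between pairs of black fins, 13 mm apart and 60 mm high, 27 to 49 mm either side in x. Plate tops are 128 mm above the bench.
- rest_seat (a point): Point on the sloped rest's face where the underside centre of a plate lying against the pins comes; 75 mm above the bench. Rest's axes: z up, x level across the face; the face is inclined 45 degrees: square off it is (0, 1, 1), up the slope (0, -1, 1). The face ends 14 mm up-slope of this point, free air beyond: the top 40 mm of a lying plate overhang and can be held by two fingers.
- rest: The fixed grey sloped rest, 98 mm wide, origin on the bench under the seat point. Two orange pins, 10 mm thick and 17 mm long, stand square off its face 47 mm down-slope of the seat point and 37 mm to either side; the plate's rim rests on them.
- mixer_deck (a point): Centre of the flat steel deck (114 mm across, 55 mm above the bench) of the fixed round white mixer (124 mm across); z up. Three brass studs 10 mm thick, 24 mm high (top 6 mm tapering to 4 mm) on a 40 mm radius, evenly spaced, the first along +x from the centre. With the plate home, knob up, plate_mid is 5 mm above this point; any of the three fitting turns will do.
- tin_mid (a point): Small paint tin standing on the bench, 62 mm across, 62 mm high; point at its centre. Do not shift.
- tape_mid (a point): Roll of dark blue tape lying flat, 84 mm across, 18 mm high; point at its centre. Do not shift.
- gauge_mid (a point): Black hand-held gauge lying on the bench, 105 x 62 x 24 mm; point at its centre. Do not shift.

How it is judged:
On the way:
1. the drive plate lies knob up on the sloped rest, against the pins, let go (distance between plate_mid and rest_seat below 0.014 m and angle between plate_mid's own z axis and vertical between 0.69 and 0.88 rad and contact force between the fingers and plate below 0.05 N), for 0.2 s.
At the end, for the whole second after the job is handed in: The drive plate lies knob up, flat (within 3 degrees) on the mixer's deck with all three studs through its holes (its underside no more than 2.5 mm above the deck, centre within 5 mm of the deck's centre), at rest and let go (horizontal distance between plate_mid and mixer_deck below 0.005 m and z of plate_mid in the frame of mixer_deck below 0.0075 m and angle between plate_mid's own z axis and vertical below 0.05 rad and linear speed of plate below 0.02 m/s and contact force between the fingers and plate below 0.05 N); the robot touches nothing.
It fails at once if the four-hole plate is shifted by more than 30 mm (distance of spare_mid from where it was at the start of the episode above 0.03 m).
It fails at once if the tin, the tape roll or the gauge is shifted by more than 30 mm (distance of any of tin_mid, tape_mid, gauge_mid from where it was at the start of the episode above 0.03 m).
It also fails if it takes over 64 s, if anything falls off the work surface, if the arm or the gripper's body presses on something with over 40 N, if the wrist force passes 120 N, or if a joint passes its speed limit or range.

ROBOT

A 6-joint arm with a two-finger parallel gripper is mounted at the origin on a cart in front of the work surface, level with it; the furniture and walls round the work are solid. World frame = base frame: x ahead of the robot, y to its left, z up, the work surface at z = 0. Lengths are in m, angles in rad, forces in N, time in s.
With the tool pointing down it reaches from about 0.425 to 0.95 m from the base axis. Payload 3.5 kg.
Tool frame: the origin (TCP) lies midway between the tips of the shut fingers; the grasp point (between the pads) lies 19 mm behind it; z points along the fingers, y is the line along which they close (so a half turn about z gives the same grasp; the last joint's range is limited). The gripper opens to 85 mm and grips with 20 to 120 N. Pads are 22 mm wide; open, the fingers measure 114 mm over their backs; the gripper's body (76 mm by 85 mm) begins 54 mm behind the grasp point. The pads swing forward as they close: fully open they stand 13 mm farther back than shut.
Start: joints at [-1.356, 0.286, 1.577, -0, 1.279, -0.15], TCP at [0.241, -0.631, 0.231] pointing down, gripper open.
Joint ranges: [-2.77, 2.77], [-0.9, 2.22], [0.21, 2.48], [-1.53, 4.67], [0.24, 2.81], [-2.84, 2.84]. Speed limits (rad/s): [2.79, 2.79, 3.14, 3.14, 3.14, 3.14].

INTERFACE

Orientations are given as a unit quaternion [x, y, z, w].
In Python, from plant import get_state, read_camera, ctrl gives the robot as it stands.
- The arm moves only by the shell command python3 -m crank 'ROWS' [FORCE]. ROWS is JSON, a list of rows, each a list of 3 entries, a list of its own where there are three numbers: the shift along the tool's x, y, z in mm, then the turn about the tool's z in degrees, then the closure in counts, from 0 (fully open) to 255 (shut). In form: [[[tx, ty, tz], yaw, claw], ...]. A call has 1 to 10 rows; each row is the pose to reach, as a shift and turn from the pose commanded when the call began, along the tool's axes at that moment; what a row does not reach only later rows make up. A row lasts 1/10 s, in which the tool goes at most 50 mm and 8.59 degrees, less where a joint would pass 70% of its speed; a pose out of reach is approached as far as the arm can. A call with a gripper value outside its range is refused whole. The fingers move at their own pace and stop on an object; FORCE is the grip in N (left out, the last holds). Time passes only in rows, so rows that repeat a pose let the fingers close. It gives the time, the measured TCP pose, the force, the opening and the grip force at its end, in the units of the state.
- get_state(): the state, without advancing time (a new reading comes with each control period).
- read_camera(name): name is "side" or "top"; returns a dict with "frame" (480x640x3 uint8, blue, green, red), "range_z" (480x640 float32, m along the optical axis (not along the pixel's ray), 0 where there is no reading), "vfov" (degrees; the focal length in pixels is half the picture's height over the tangent of half this angle, whatever the lens; pixels are square), "cx", "cy" (the principal point, pixels), "k1" (the pictures are not rectified: a ray, as slopes to the right and down, at radius r is drawn at 1 + k1 r^2 times it, then the intrinsics apply), "origin" and "orientation" of the camera in the world. Camera axes: x right, y down, z forward; pixel columns grow to the right and rows downward; lengths in m; the calibration is good to about 2 mm. A picture is of the moment at which its call begins.
- ctrl.sign_off(): hands the job in; it is judged then, once.
The state is a dict: "time": time; "qpos": joint angles; "dq": joint speeds; "joint_efforts": joint torques, N m; "eef_pos": TCP position; "tcp_rot": TCP orientation; "contact_force": force on the tool from outside, world axes, zero at the start; "wrist_torque": the same for the moment, N m; "opening": opening from 0.0 (shut) to 1.0 (fully open); "finger_force": force on a finger pad.
Only numpy, scipy, OpenCV 4.12 (cv2) and the standard library are available. Lean on these libraries where they do the work, as an engineer would, in place of code of your own. Each camera call takes 0.05 s, during which the arm holds its last target. There are 200 camera calls.

## Working session

There is one attempt and no reset: what is moved stays moved. The work goes in short steps, Python scripts to look and compute and a shell command to move; the robot and the scene stay as the last step left them, time stands still between calls to the robot, and variables do not carry over. Pictures are saved under pics/ and viewed, at most 10 in all, crops included, and the job is handed in when it is done.

```bash
ls; mkdir -p pics; cat > h.py <<'E'
import numpy as np, cv2
from plant import get_state, read_camera, ctrl
from scipy.spatial.transform import Rotation as R
def cam(n):
    c=read_camera(n); c['f']=240/np.tan(np.radians(c['vfov'])/2)
    c['R']=R.from_quat(c['orientation']).as_matrix(); c['o']=np.array(c['origin']); return c
def rays(c,uv):
    uv=np.atleast_2d(np.asarray(uv,float)); K=np.array([[c['f'],0,c['cx']],[0,c['f'],c['cy']],[0,0,1]])
    d=(uv-[c['cx'],c['cy']])/c['f']; s=d.copy()
    for _ in range(20): s=d/(1+c['k1']*(s**2).sum(1,keepdims=True))
    return np.c_[s,np.ones(len(s))]
def cloud(c):
    v,u=np.mgrid[:480,:640]; r=rays(c,np.c_[u.ravel(),v.ravel()])
    P=(r*c['range_z'].reshape(-1,1))@c['R'].T+c['o']; P[c['range_z'].ravel()==0]=np.nan
    return P.reshape(480,640,3)
def onplane(c,uv,z):
    d=rays(c,uv)@c['R'].T; return c['o']+d*((z-c['o'][2])/d[:,2:])
def proj(c,P):
    q=(np.atleast_2d(P)-c['o'])@c['R']; s=q[:,:2]/q[:,2:]; s=s*(1+c['k1']*(s**2).sum(1,keepdims=True)); return s*c['f']+[c['cx'],c['cy']]
E
python3 - <<'E'
from h import *
s=get_state(); print(s)
for n in('side','top'):
    c=cam(n); cv2.imwrite(f'pics/{n}0.png',c['frame']); print(n,c['o'],c['R'].round(3).tolist(),c['f'],c['k1'],c['cx'],c['cy'])
    P=cloud(c); np.savez(f'{n}0.npz',P=P,I=c['frame'])
E
```

```text
pics
{'time': 0.0, 'qpos': array([-1.35599845e+00,  2.87153547e-01,  1.57820143e+00, -1.87347044e-05,
        1.27859115e+00, -1.49993477e-01]), 'dq': array([-0.00070976,  0.00139851,  0.00054865, -0.00011944,  0.0002505 ,
       -0.0006055 ]), 'joint_efforts': array([ 7.69681697e-05, -4.05982018e+01, -2.92622584e+01, -1.42803578e-04,
        5.81878354e-03,  5.87291495e-07]), 'eef_pos': array([ 0.24069322, -0.62991539,  0.22994203]), 'tcp_rot': array([ 9.83410800e-01,  1.81388569e-01, -4.70846672e-05, -1.17583123e-03]), 'contact_force': array([-0.38869724,  0.61145185, -0.23892494]), 'wrist_torque': array([0.02014749, 0.05290058, 0.04870127]), 'finger_force': 0.0, 'opening': 0.9992738866261321}
side [ 0.59414177 -1.37362029  0.6027938 ] [[0.998, 0.003, -0.059], [0.056, -0.392, 0.918], [-0.02, -0.92, -0.391]] 612.377109680674 -0.03240896615179294 325.82867049023207 237.70337580468598
top [ 0.45497838 -0.17785837  1.04873918] [[-0.022, -0.996, 0.087], [-1.0, 0.022, 0.004], [-0.005, -0.087, -0.996]] 446.3473423724236 -0.11133383025144751 323.5340486491569 240.106169651195
```

View pics/side0.png

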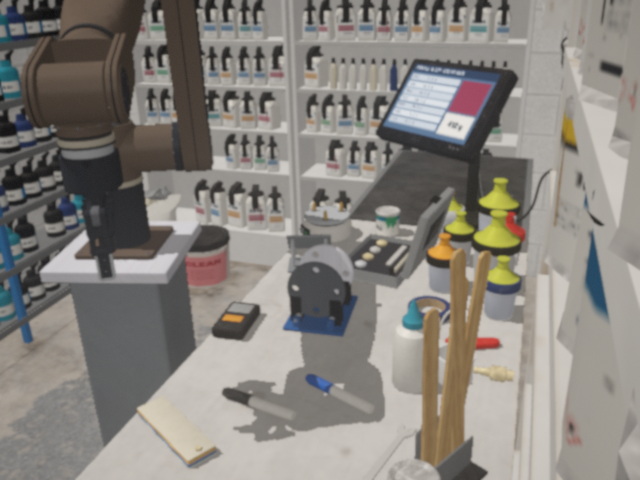

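View pics/top0.png

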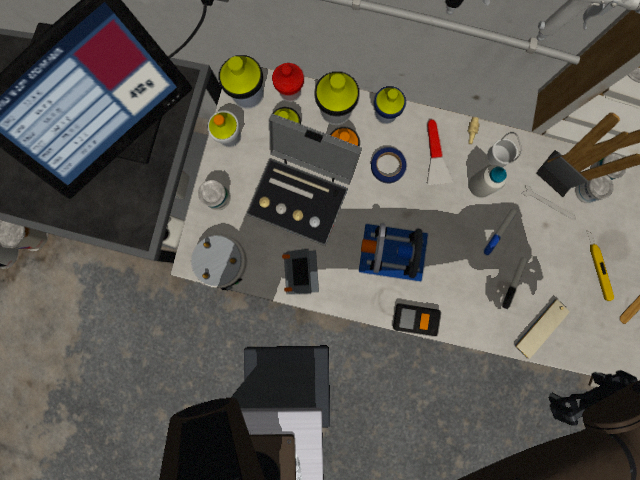

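The side view shows the rack at about (322,300), with the four-hole dark plate in front and the bare plate behind it. The top view shows the rack at (393,252) with the orange knob at (369,247) pointing left. The rest is at (300,271), the mixer at (217,262), the gauge at (416,319) and the tape at (388,164).

```bash
python3 - <<'E'
from h import *
d=np.load('top0.npz');P=d['P'];I=d['I']
cv2.imwrite('pics/crop1.png',cv2.resize(I[215:305,180:440],None,fx=3,fy=3,interpolation=cv2.INTER_CUBIC))
hsv=cv2.cvtColor(I,cv2.COLOR_BGR2HSV)
def blobs(m,name,amin=8):
    n,l,s,c=cv2.connectedComponentsWithStats(m.astype(np.uint8))
    for i in range(1,n):
        if s[i,4]>=amin:
            q=P[l==i]; print(name,c[i].round(1),s[i,4],np.nanmedian(q,0).round(4), 'z95',np.nanpercentile(q[:,2],95).round(3))
roi=np.zeros((480,640),bool);roi[215:305,180:440]=1
H,S,V=hsv[...,0],hsv[...,1],hsv[...,2]
blobs(roi&(H<16)&(S>130)&(V>70),'orange')
blobs(roi&(H>100)&(H<130)&(S>120),'blue',30)
blobs(roi&(H>12)&(H<30)&(S>70),'brass',5)
z=P[...,2]
# mixer deck
m=roi&(np.abs(z-.055)<.006); m[:,255:]=0
q=P[m];print('deck',np.nanmean(q,0),m.sum(), np.nanmin(q,0),np.nanmax(q,0))
cn=max(cv2.findContours(m.astype(np.uint8),0,2)[0],key=len);(x,y),r=cv2.minEnclosingCircle(cn);print(x,y,r)
# rest face
m=roi&(z>.03)&(z<.12);m[:,:275]=0;m[:,325:]=0;q=P[m];print('rest',len(q),np.nanmin(q,0),np.nanmax(q,0))
# rack tops
m=roi&(z>.10)&(z<.14);m[:,:350]=0
n,l,s,c=cv2.connectedComponentsWithStats(m.astype(np.uint8))
for i in range(1,n):
    if s[i,4]>8: q=P[l==i];u,sv,vt=np.linalg.svd(q[:,:2]-q[:,:2].mean(0));print('top',c[i],s[i,4],q.mean(0),vt[0],q[:,2].max())
E
```

```text
orange [368.3 245.8] 156 [ 0.5243 -0.2707  0.0839] z95 0.087
orange [285.3 256. ] 26 [ 0.5081 -0.0876  0.0528] z95 0.056
orange [287.8 289.2] 24 [ 0.4344 -0.0918  0.0514] z95 0.056
blue [369.6 231.1] 149 [ 0.5666 -0.2813  0.0083] z95 0.029
blue [398.2 232. ] 190 [ 0.5608 -0.3497  0.0082] z95 0.021
blue [393.2 264.9] 723 [ 0.4758 -0.334   0.0084] z95 0.032
blue [396.8 252. ] 653 [ 0.5115 -0.3407  0.009 ] z95 0.086
brass [297.4 217.1] 51 [ 0.5991 -0.1142  0.0253] z95 0.029
brass [206.1 244.3] 27 [0.5367 0.0862 0.072 ] z95 0.079
brass [232.3 260.2] 24 [0.5005 0.0281 0.0608] z95 0.077
brass [204.9 275.4] 24 [0.4687 0.0878 0.0748] z95 0.079
deck [0.50129    0.06880186 0.05503267] 1898 [0.4461233  0.01347959 0.04900815] [0.5565685  0.12653497 0.0605929 ]
215.4984130859375 260.238525390625 25.166898727416992
rest 1026 [ 0.42315254 -0.1750808   0.03002043] [ 0.59604449 -0.07712656  0.08731405]
top [380.13983051 246.91525424] 236 [ 0.51918989 -0.29258944  0.11892604] [-0.98539249  0.17029867] 0.1308413374948224
top [417.46058091 253.12863071] 241 [ 0.50439549 -0.37078955  0.11807352] [-0.98797404  0.15461984] 0.13044291803077945
```

View pics/crop1.png

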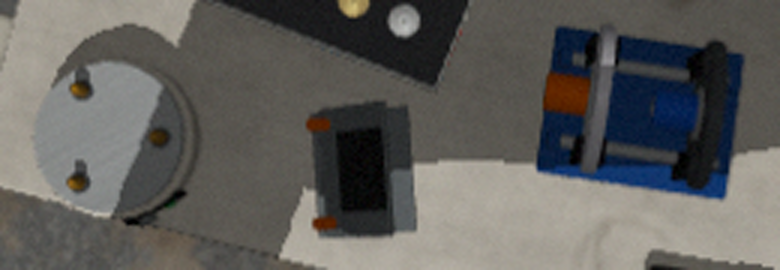

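```bash
cat >> h.py <<'E'
def pose():
    s=get_state(); M=R.from_quat(s['tcp_rot']).as_matrix(); return s,np.array(s['eef_pos']),M
def go(x,y,z,phi):
    "rows shift (mm) & turn (deg) needed to bring TCP to xyz, tool x at heading phi deg, tool down"
    s,p,M=pose(); ph=np.degrees(np.arctan2(M[1,0],M[0,0])); print('phi',ph.round(2),'shift',(M.T@(np.array([x,y,z])-p)*1e3).round(1),'yaw',((ph-phi+90)%180-90).round(2), 'raw',(ph-phi).round(2))
E
python3 - <<'E'
from h import *
go(.520,-.2925,.22,-9.4); go(.520,-.2925,.101,-9.4)
# refine: mixer + rest face
d=np.load('top0.npz');P=d['P'];I=d['I']
z=P[...,2]
a=np.radians(3.3); sx=np.array([np.cos(a),np.sin(a)]); sy=np.array([-np.sin(a),np.cos(a)])
m=(z>.02)&(z<.1); m[:250]=0;m[295:]=0;m[:,:278]=0;m[:,320:]=0
q=P[m]; o=np.array([.4735,-.130]); l=np.c_[(q[:,:2]-o)@sx,(q[:,:2]-o)@sy,q[:,2]]
for yb in np.arange(-.06,.06,.008):
    k=l[(l[:,1]>=yb)&(l[:,1]<yb+.008)]
    if len(k): print(round(yb+.004,3),len(k),'x',k[:,0].min().round(3),k[:,0].max().round(3),'z',np.percentile(k[:,2],[10,50,90]).round(3),'y+z',np.median(k[:,1]+k[:,2]).round(4))
E
```

```text
phi 20.9 shift [ 381.3 -215.6   10.6] yaw 30.3 raw 30.3
phi 20.9 shift [ 381.3 -215.3  129.6] yaw 30.3 raw 30.3
-0.016 12 x -0.021 0.044 z [0.079 0.08  0.083] y+z 0.0683
-0.008 157 x -0.049 0.045 z [0.08  0.083 0.085] y+z 0.0753
0.0 156 x -0.048 0.046 z [0.073 0.076 0.079] y+z 0.0756
0.008 151 x -0.05 0.047 z [0.064 0.068 0.072] y+z 0.076
0.016 148 x -0.05 0.048 z [0.056 0.06  0.064] y+z 0.0761
0.024 145 x -0.047 0.047 z [0.048 0.052 0.056] y+z 0.0759
0.032 139 x -0.047 0.048 z [0.04  0.044 0.048] y+z 0.0757
0.04 89 x -0.046 0.047 z [0.035 0.039 0.054] y+z 0.0765
0.048 14 x -0.038 0.04 z [0.052 0.054 0.056] y+z 0.1003
```

```bash
python3 -m crank '[[[38,-22,1],6,0],[[76,-43,2],12,0],[[114,-65,3],18,0],[[152,-86,4],24,0],[[190,-108,5],30.3,0],[[228,-130,6],30.3,0],[[266,-151,7],30.3,0],[[304,-173,8],30.3,0],[[342,-194,9],30.3,0],[[381,-215,10],30.3,0]]' 40
python3 -m crank '[[[0,0,0],0,0],[[0,0,0],0,0],[[0,0,0],0,0]]'
python3 - <<'E'
from h import *
go(.520,-.2925,.100,-9.4)
c=cam('side'); cv2.imwrite('pics/s1.png',cv2.resize(c['frame'][120:360,200:440],(600,600),interpolation=cv2.INTER_CUBIC))
E
```

```text
time: 1.1
eef_pos: [0.5207, -0.292, 0.2208]
tcp_rot: [0.997, -0.082, -0.0, -0.0]
contact_force: [0.2, -1.5, 0.2]
opening: 1.005
finger_force: 0.0
time: 1.4
eef_pos: [0.5194, -0.2944, 0.221]
tcp_rot: [0.997, -0.082, -0.0, 0.0]
contact_force: [-0.7, -0.5, 0.7]
opening: 0.998
finger_force: 0.0
phi -9.44 shift [  0.4  -2.  121. ] yaw -0.04 raw -0.04
```

View pics/s1.png

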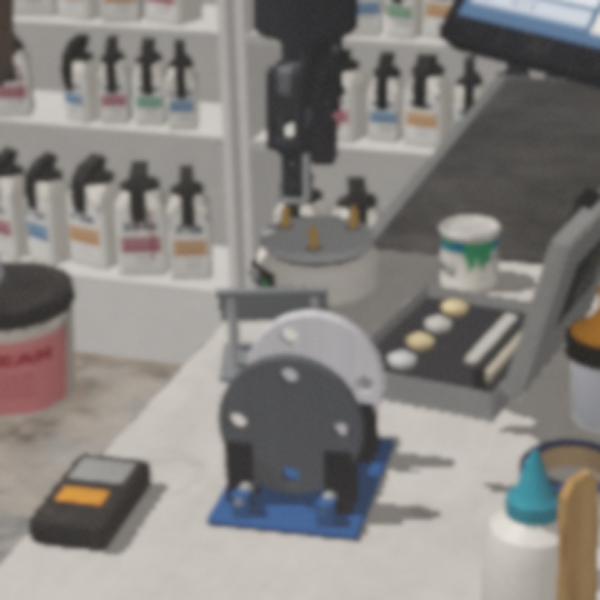

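The gripper hangs above the bare plate, whose holes show at about (290,333) and (363,383), off the top. Descending to grip it now.

```bash
python3 -m crank '[[[0,-1,30],0,0],[[0,-2,60],0,0],[[0,-2,85],0,0],[[0,-2,105],0,0],[[0,-2,118],0,0],[[0,-2,121],0,0],[[0,-2,121],0,0],[[0,-2,121],0,128],[[0,-2,121],0,200],[[0,-2,121],0,255]]' 40
python3 -m crank '[[[0,0,0],0,255],[[0,0,0],0,255],[[0,0,0],0,255],[[0,0,0],0,255],[[0,0,0],0,255]]' 40
python3 -m crank '[[[0,0,-3],0,255],[[0,0,-6],0,255],[[0,0,-12],0,255],[[0,0,-20],0,255],[[0,0,-30],0,255],[[0,0,-40],0,255]]'
```

```text
time: 2.45
eef_pos: [0.5209, -0.2922, 0.1014]
tcp_rot: [0.997, -0.082, 0.001, 0.001]
contact_force: [0.3, 0.8, 0.0]
opening: 0.519
finger_force: 0.0
time: 2.95
eef_pos: [0.5202, -0.2942, 0.1007]
tcp_rot: [0.997, -0.082, 0.0, 0.003]
contact_force: [-0.9, -5.7, -1.3]
opening: 0.105
finger_force: 38.3
time: 3.55
eef_pos: [0.5194, -0.2923, 0.1394]
tcp_rot: [0.997, -0.082, -0.001, 0.0]
contact_force: [0.3, -0.4, -2.9]
opening: 0.108
finger_force: 39.2
```

```bash
python3 -m crank '[[[0,0,-20],0,255],[[0,0,-50],0,255],[[0,0,-75],0,255],[[0,0,-75],-6,255],[[0,0,-75],-12.7,255],[[0,0,-75],-12.7,255]]'
python3 - <<'E'
from h import *
go(.4702,-.0893,.215,3.3)
c=cam('side');P=cloud(c)
s,p,M=pose();print(p)
g=P[...]; m=(P[...,2]>p[2]-.09)&(P[...,2]<p[2]-.025)&(abs(P[...,1]-p[1])<.03)&(abs(P[...,0]-p[0])<.08)
q=P[m];print(m.sum(),np.nanmean(q,0),'x',np.percentile(q[:,0],[1,99]),'z',np.percentile(q[:,2],[.5,99.5]),'y',np.median(q[:,1]))
for z0 in np.arange(-.085,-.02,.01):
    k=q[abs(q[:,2]-p[2]-z0)<.005]
    if len(k):print(z0.round(3),((k[:,0].min()+k[:,0].max())/2-p[0]).round(4),(k[:,0].max()-k[:,0].min()).round(3))
E
```

```text
time: 4.15
eef_pos: [0.5203, -0.2909, 0.2153]
tcp_rot: [1.0, 0.029, -0.0, -0.001]
contact_force: [0.5, 0.1, -2.2]
opening: 0.11
finger_force: 39.1
phi 3.31 shift [ -38.4 -204.2    0.6] yaw 0.01 raw 0.01
[ 0.52023213 -0.29101176  0.21499626]
1218 [ 0.52262241 -0.2953433   0.16614324] x [0.47124355 0.57454881] z [0.13499899 0.18971964] y -0.29518036242886214
-0.085 0.0013 0.021
-0.075 0.0024 0.061
-0.065 0.0025 0.084
-0.055 0.0027 0.095
-0.045 0.0021 0.104
-0.035 0.0022 0.108
-0.025 0.0023 0.108
```

```bash
python3 -m crank '[[[-8,-41,0],0,255],[[-16,-82,0],0,255],[[-24,-123,0],0,255],[[-32,-164,0],0,255],[[-40,-204,0],0,255],[[-40,-204,0],0,255],[[-40,-204,0],0,255],[[-40,-204,30],0,255],[[-40,-204,60],0,255],[[-40,-204,70],0,255]]'
python3 -m crank '[[[0,0,0],0,255],[[0,0,0],0,255]]'
python3 - <<'E'
from h import *
go(.468,-.0898,.124,3.3)
c=cam('side'); cv2.imwrite('pics/s2.png',cv2.resize(c['frame'][130:330,220:420],(600,600),interpolation=cv2.INTER_CUBIC))
E
```

```text
time: 5.2
eef_pos: [0.4669, -0.0906, 0.142]
tcp_rot: [1.0, 0.028, -0.003, -0.001]
contact_force: [-0.7, 0.2, -2.3]
opening: 0.112
finger_force: 39.8
time: 5.4
eef_pos: [0.4695, -0.0913, 0.1463]
tcp_rot: [1.0, 0.028, 0.001, 0.0]
contact_force: [0.5, 0.6, -1.8]
opening: 0.109
finger_force: 39.8
phi 3.23 shift [-1.5 -1.6 22.3] yaw -0.07 raw -0.07
```

View pics/s2.png

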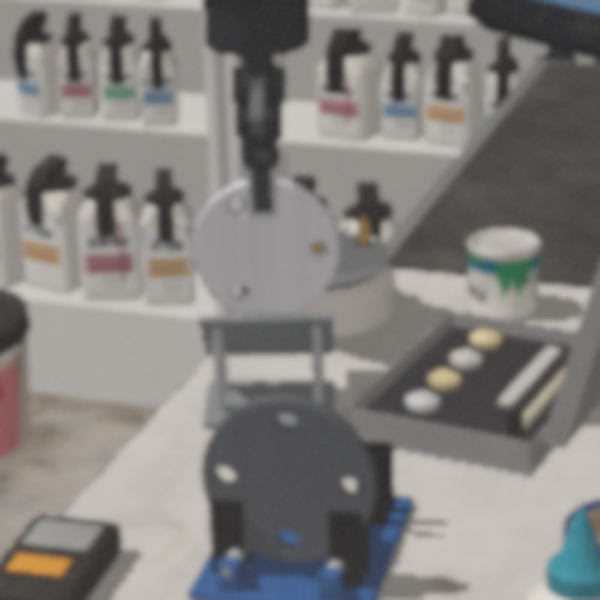

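The bare plate hangs at (267,245), centred above the rest at (266,335). Next I lower it slowly onto the pins.

```bash
python3 -m crank '[[[-1,-2,6],0,255],[[-1,-2,12],0,255],[[-1,-2,15],0,255],[[-1,-2,17],0,255],[[-1,-2,17],0,255],[[-1,-2,17],0,255]]'; python3 -m crank '[[[0,0,2],0,255],[[0,0,2],0,255],[[0,0,2],0,255]]';python3 -m crank '[[[0,0,1],0,255],[[0,0,2],0,255],[[0,0,2],0,255]]'
```

```text
time: 6.05
eef_pos: [0.4681, -0.0886, 0.1286]
tcp_rot: [1.0, 0.029, 0.001, 0.0]
contact_force: [1.6, 0.7, -1.9]
opening: 0.104
finger_force: 39.9
time: 6.35
eef_pos: [0.4692, -0.0891, 0.1272]
tcp_rot: [1.0, 0.029, 0.002, 0.001]
contact_force: [3.6, -0.8, -0.5]
opening: 0.108
finger_force: 40.1
time: 6.65
eef_pos: [0.4695, -0.0892, 0.1266]
tcp_rot: [1.0, 0.029, 0.002, 0.001]
contact_force: [3.2, -0.6, 7.4]
opening: 0.107
finger_force: 41.3
```

```bash
python3 -m crank '[[[0,2,-1],0,215],[[0,6,-1],0,195],[[0,10,-1],0,175],[[0,15,-1],0,155],[[0,20,-1],0,140],[[0,25,-1],0,135],[[0,30,-1],0,130],[[0,34,-1],0,130],[[0,34,-1],0,130]]' 20
python3 - <<'E'
from h import *
c=cam('side'); a=c['frame'][130:330,220:420]; t=cam('top'); b=t['frame'][215:315,240:340]
cv2.imwrite('pics/s3.png',np.hstack([cv2.resize(a,(400,400),interpolation=cv2.INTER_CUBIC),cv2.resize(b,(400,400),interpolation=cv2.INTER_CUBIC)]))
E
```

```text
time: 7.55
eef_pos: [0.4696, -0.1231, 0.1254]
tcp_rot: [1.0, 0.029, -0.0, 0.0]
contact_force: [-0.2, -0.6, 0.4]
opening: 0.496
finger_force: 0.5
```

View pics/s3.png

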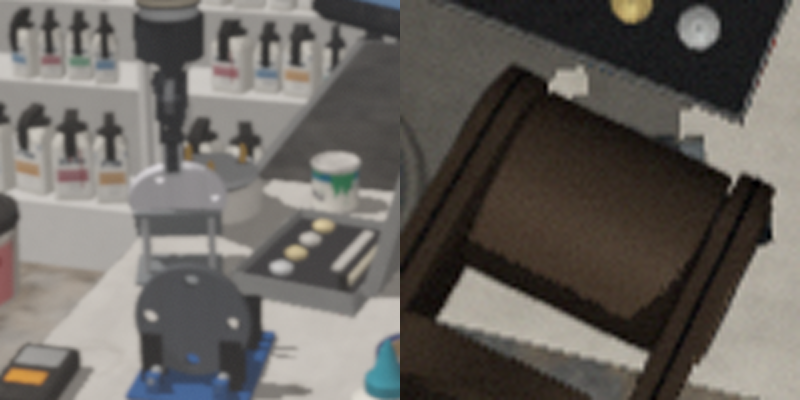

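The plate leans back over the rest (about (178,190) left) against the back finger. I keep retreating so it settles.

```bash
python3 -m crank '[[[0,5,0],0,120],[[0,10,0],0,110],[[0,16,0],0,100],[[0,22,0],0,90],[[0,28,0],0,80],[[0,34,0],0,70],[[0,34,-5],0,60],[[0,34,-30],0,30],[[0,34,-70],0,0],[[0,34,-110],0,0]]'
python3 -m crank '[[[0,-40,0],0,0],[[0,-80,0],0,0],[[0,-120,0],0,0],[[0,-170,0],0,0],[[0,-220,0],0,0]]'
python3 - <<'E'
from h import *
c=cam('side'); a=c['frame'][130:330,220:420]; t=cam('top'); b=t['frame'][215:315,240:340]
cv2.imwrite('pics/s4.png',np.hstack([cv2.resize(a,(400,400),interpolation=cv2.INTER_CUBIC),cv2.resize(b,(400,400),interpolation=cv2.INTER_CUBIC)]))
P=cloud(t); np.savez('top4.npz',P=P,I=t['frame'])
E
```

```text
time: 8.65
eef_pos: [0.4709, -0.156, 0.2362]
tcp_rot: [1.0, 0.029, -0.001, -0.001]
contact_force: [1.0, -0.5, -0.2]
opening: 0.996
finger_force: 0.0
time: 9.15
eef_pos: [0.4585, 0.0648, 0.236]
tcp_rot: [1.0, 0.028, 0.001, -0.0]
contact_force: [1.2, 0.9, 1.0]
opening: 0.998
finger_force: 0.0
```

View pics/s4.png

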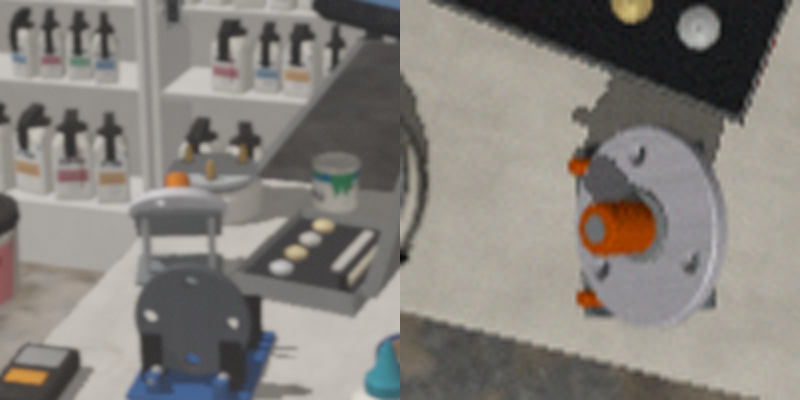

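The plate lies knob up on the rest against both pins (580,165) and (588,298). Its holes are at about (640,155), (603,268) and (690,262). Now I measure its pose, the hole angle and the stud angle.

```bash
python3 - <<'E'
from h import *
d=np.load('top4.npz');P=d['P'];I=d['I']; c=cam('top')
a=np.radians(3.3); sx=np.array([np.cos(a),np.sin(a),0]); sy=np.array([-np.sin(a),np.cos(a),0]); Z=np.array([0,0,1.])
seat=np.array([.4725,-.1293,.075]); n=(sy+Z)/2**.5; up=(Z-sy)/2**.5
v,u=np.mgrid[220:305,275:330]; uv=np.c_[u.ravel(),v.ravel()]
D=rays(c,uv)@c['R'].T
L=(P[220:305,275:330].reshape(-1,3)-seat); h=L@n; X=L@sx; Y=L@up; r=np.hypot(X,Y)
m=(abs(h-.010)<.006)&(r>.02)&(r<.06); print('front face h',np.median(h[m]),'tilt dh/dY',np.polyfit(Y[m],h[m],1)[0])
cn=cv2.minEnclosingCircle((np.c_[X[m],Y[m]]*1e4).astype(np.float32));print('centre in rest plane',np.array(cn[0])/1e4,cn[1]/1e4)
k=(h>.025)&(h<.05)&(r<.025);print('knob',X[k].mean(),Y[k].mean(),h[k].max(),k.sum())
# holes on the front face
hf=.010; t=((seat+hf*n-c['o'])@n)/(D@n); Q=c['o']+D*t[:,None]-seat; x0,y0=0,0
x=Q@sx-x0;y=Q@up-y0;rr=np.hypot(x,y);th=np.degrees(np.arctan2(y,x))
g=cv2.cvtColor(I,cv2.COLOR_BGR2GRAY)[220:305,275:330].ravel().astype(float)
s=(rr>.033)&(rr<.047)
for b in range(-180,180,10):
    k=s&(th>=b)&(th<b+10); print(b+5,k.sum(),g[k].mean().round(0) if k.any() else '',g[k].min() if k.any() else '',end=' | ')
# studs: brass tops
I0=np.load('top0.npz')['I'];H=cv2.cvtColor(I0,cv2.COLOR_BGR2HSV)
mm=((H[...,0]>8)&(H[...,0]<32)&(H[...,1]>80)); mm[:225]=0;mm[295:]=0;mm[:,:185]=0;mm[:,250:]=0
nn,l,st,ce=cv2.connectedComponentsWithStats(mm.astype(np.uint8)); pts=[]
for i in range(1,nn):
    if st[i,4]>10:
        # outermost pixels = top end; radial away from image centre
        yy,xx=np.where(l==i); pts.append(onplane(c,[[xx.mean(),yy.mean()]],.070)[0]); print('\nstud',xx.mean(),yy.mean(),pts[-1])
pts=np.array(pts);C=pts.mean(0);print('C',C,np.linalg.norm(pts-C,axis=1),np.degrees(np.arctan2(pts[:,1]-C[1],pts[:,0]-C[0])))
m0=np.load('top0.npz')['P'];zz=m0[...,2]; w=(abs(zz-.055)<.005);w[:225]=0;w[295:]=0;w[:,:185]=0;w[:,250:]=0
print('deck circle',cv2.minEnclosingCircle((m0[w][:,:2]*1e3).astype(np.float32)))
E
```

```text
front face h 0.010153450972874015 tilt dh/dY -0.04121638983054865
centre in rest plane [-0.00077558 -0.00112839] 0.0586042236328125
knob 2.672789986045603e-05 0.007397326744018877 0.04697394605457942 175
-175 14 144.0 142.0 | -165 15 144.0 140.0 | -155 14 145.0 142.0 | -145 12 144.0 142.0 | -135 13 144.0 143.0 | -125 12 109.0 63.0 | -115 14 119.0 67.0 | -105 12 102.0 80.0 | -95 14 101.0 85.0 | -85 12 106.0 98.0 | -75 12 89.0 78.0 | -65 12 91.0 65.0 | -55 14 82.0 77.0 | -45 12 83.0 80.0 | -35 14 84.0 80.0 | -25 14 118.0 83.0 | -15 13 148.0 144.0 | -5 11 133.0 93.0 | 5 14 109.0 58.0 | 15 16 141.0 116.0 | 25 15 148.0 145.0 | 35 15 147.0 145.0 | 45 15 146.0 141.0 | 55 16 144.0 141.0 | 65 14 147.0 145.0 | 75 16 148.0 145.0 | 85 15 146.0 140.0 | 95 15 144.0 140.0 | 105 16 143.0 133.0 | 115 14 127.0 87.0 | 125 16 115.0 77.0 | 135 13 144.0 142.0 | 145 15 144.0 140.0 | 155 13 143.0 140.0 | 165 14 143.0 140.0 | 175 15 144.0 141.0 | 
stud 206.1153846153846 244.3846153846154 [0.53661017 0.0863968  0.07      ]

stud 232.30434782608697 260.2173913043478 [0.50029952 0.02775532 0.07      ]

stud 205.0 275.3478260869565 [0.46806487 0.0890029  0.07      ]
C [0.50165819 0.06771834 0.07      ] [0.03962986 0.03998611 0.03976862] [ 28.12019871 -91.9472018  147.64184419]
deck circle ((501.3722229003906, 70.33353424072266), 57.31253433227539)
```

```bash
python3 - <<'E'
from h import *
print(get_state()['qpos'].round(2)); go(.471,-.1031,.18,93.3)
E
```

```text
[-0.08 -0.2   2.07  0.    1.27  1.43]
phi 3.64 shift [  1.9 169.6  55.7] yaw -89.66 raw -89.66
```

```bash
python3 -m crank '[[[0,20,0],-8.5,0],[[0,40,0],-17,0],[[0,60,0],-25.5,0],[[0,80,0],-34,0],[[0,100,0],-42.5,0],[[1,120,0],-51,0],[[1,140,10],-59.5,0],[[2,155,30],-68,0],[[2,169,50],-76.5,0],[[2,169,55],-85,0]]'
python3 -m crank '[[[0,0,0],-4.7,0],[[0,0,0],-4.7,0],[[0,0,0],-4.7,0]]'
python3 - <<'E'
from h import *
print(get_state()['qpos'].round(2)); go(.471,-.1031,.082,93.3)
E
```

```text
time: 10.3
eef_pos: [0.4691, -0.1076, 0.178]
tcp_rot: [0.717, 0.697, -0.001, -0.002]
contact_force: [0.6, 1.1, -0.3]
opening: 1.001
finger_force: 0.0
time: 10.6
eef_pos: [0.4706, -0.1063, 0.1806]
tcp_rot: [0.69, 0.724, 0.0, 0.0]
contact_force: [0.7, -0.2, -0.6]
opening: 0.998
finger_force: 0.0
[-0.43 -0.1   2.09 -0.    1.15 -0.48]
phi 92.82 shift [ 3.2  0.6 98.6] yaw -0.48 raw -0.48
```

```bash
python3 -m crank '[[[2,0,30],-0.5,0],[[3,0,60],-0.5,0],[[3,0,80],-0.5,0],[[3,0,90],-0.5,0],[[3,0,95],-0.5,0],[[3,0,98],-0.5,0],[[3,0,98],-0.5,0],[[3,0,98],-0.5,80],[[3,0,98],-0.5,160],[[3,0,98],-0.5,255]]' 30
python3 -m crank '[[[0,0,0],0,255],[[0,0,0],0,255],[[0,0,0],0,255],[[0,0,0],0,255]]'
python3 -m crank '[[[0,0,-5],0,255],[[0,0,-10],0,255],[[0,0,-20],0,255],[[0,0,-35],0,255],[[0,0,-50],0,255],[[0,0,-60],0,255],[[0,0,-60],0,255]]'
python3 - <<'E'
from h import *
c=cam('side'); a=c['frame'][130:330,220:420]; s,p,M=pose()
cv2.imwrite('pics/s5.png',cv2.resize(a,(600,600),interpolation=cv2.INTER_CUBIC))
E
```

```text
time: 11.6
eef_pos: [0.4708, -0.1025, 0.0829]
tcp_rot: [0.685, 0.728, 0.0, 0.001]
contact_force: [0.5, 0.4, -0.3]
opening: 0.514
finger_force: 0.0
time: 12.0
eef_pos: [0.4712, -0.1025, 0.0829]
tcp_rot: [0.685, 0.728, 0.001, 0.001]
contact_force: [2.1, 1.4, 1.9]
opening: 0.316
finger_force: 30.4
time: 12.7
eef_pos: [0.4714, -0.1028, 0.1443]
tcp_rot: [0.685, 0.728, 0.001, 0.002]
contact_force: [0.6, 0.4, -2.3]
opening: 0.315
finger_force: 30.3
```

View pics/s5.png

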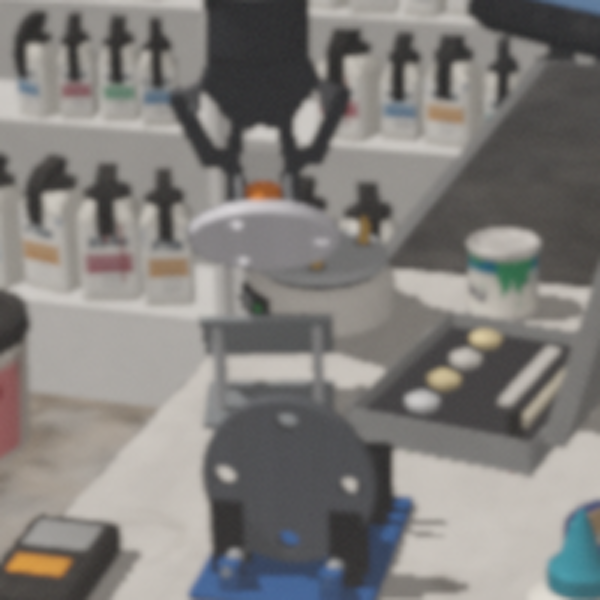

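The plate is held by its knob at roughly 45 degrees ((265,235)), clear of the rest. I need a free patch of bench to press it flat, so I check the first depth picture.

```bash
python3 - <<'E'
from h import *
P=np.load('top0.npz')['P'];q=P[np.isfinite(P[...,0])];q=q.reshape(-1,3)
res=.005; X0,Y0=.36,-.75
G=np.full((80,200),np.nan)
ok=np.zeros((80,200)); bad=np.zeros((80,200))
i=((q[:,0]-X0)/res).astype(int);j=((q[:,1]-Y0)/res).astype(int)
k=(i>=0)&(i<80)&(j>=0)&(j<200)
fl=abs(q[:,2])<.006
np.add.at(ok,(i[k&fl],j[k&fl]),1);np.add.at(bad,(i[k&~fl],j[k&~fl]),1)
free=((ok>0)&(bad==0)).astype(np.uint8); free=cv2.morphologyEx(free,cv2.MORPH_CLOSE,np.ones((3,3)))&(bad==0)
D=cv2.distanceTransform(np.pad(free.astype(np.uint8),1),cv2.DIST_L2,5)[1:-1,1:-1]*res
for _ in range(5):
    a=np.unravel_index(D.argmax(),D.shape);print(X0+a[0]*res,Y0+a[1]*res,D[a]);cv2.circle(D,(int(a[1]),int(a[0])),8,0,-1)
go(.5,-.5,.2,93)
E
```

```text
0.61 -0.435 0.05793799
0.535 -0.705 0.049999997
0.5449999999999999 -0.66 0.048937995
0.59 -0.55 0.045984495
0.48 -0.040000000000000036 0.044999998
phi 93.51 shift [-398.6    5.   -56.6] yaw 0.51 raw 0.51
```

No good free patch, so instead I use the rest's top edge as a lever. I press the low underside of the plate against it and swing the tool on an arc until the plate is level.

```bash
python3 -m crank '[[[-13,0,0],0,255],[[-26,0,0],0,255],[[-39,0,0],0,255],[[-39,0,6],0,255],[[-39,0,12],0,255],[[-39,0,16],0,255],[[-39,0,18],0,255],[[-39,0,18],0,255]]' 25
python3 -m crank '[[[0,0,1],0,255],[[0,0,2],0,255],[[0,0,2],0,255]]'
python3 -m crank '[[[0,0,1],0,255],[[0,0,2],0,255],[[0,0,2],0,255]]'
```

```text
time: 13.55
eef_pos: [0.4724, -0.1407, 0.1236]
tcp_rot: [0.685, 0.729, -0.0, -0.001]
contact_force: [-0.2, 0.2, -2.0]
opening: 0.317
finger_force: 30.2
time: 13.85
eef_pos: [0.4728, -0.1412, 0.1224]
tcp_rot: [0.685, 0.728, 0.0, 0.0]
contact_force: [-0.0, 0.5, -1.9]
opening: 0.318
finger_force: 30.2
time: 14.15
eef_pos: [0.4727, -0.1413, 0.1202]
tcp_rot: [0.685, 0.728, -0.0, -0.0]
contact_force: [-0.1, -0.1, -2.0]
opening: 0.312
finger_force: 30.2
```

```bash
python3 -m crank '[[[0,0,1],0,255],[[-5,0,2.5],0,255],[[-10,0,3.5],0,255],[[-14,0,5],0,255],[[-19,0,6.5],0,255],[[-19,0,6.5],0,255]]'
python3 - <<'E'
from h import *
c=cam('side'); a=c['frame'][130:330,220:420]; s,p,M=pose()
cv2.imwrite('pics/s6.png',cv2.resize(a,(500,500),interpolation=cv2.INTER_CUBIC))
P=cloud(c); m=(np.abs(P[...,0]-p[0])<.06)&(abs(P[...,1]-p[1])<.07)&(P[...,2]<p[2]+.012)&(P[...,2]>.088)
k=m&(cv2.cvtColor(c['frame'],cv2.COLOR_BGR2HSV)[...,1]<50)
q=P[k];A=np.c_[q[:,:2],np.ones(len(q))]
for _ in range(5):
    co=np.linalg.lstsq(A,q[:,2],rcond=None)[0]; e=abs(A@co-q[:,2]); kk=e<max(.004,np.median(e)*1.5);q,A=q[kk],A[kk]
print(len(q),co,'slope deg y',np.degrees(np.arctan(co[1])),'x',np.degrees(np.arctan(co[0])),q.min(0),q.max(0))
E
```

```text
time: 14.75
eef_pos: [0.4741, -0.1611, 0.1138]
tcp_rot: [0.685, 0.728, -0.0, 0.0]
contact_force: [-0.9, 1.9, 2.6]
opening: 0.318
finger_force: 33.2
149 [ 0.01250824 -0.16685124  0.0803925 ] slope deg y -9.472611098396483 x 0.716631916205969 [ 0.42581267 -0.22804342  0.11309381] [ 0.53017045 -0.16678815  0.12589809]
```

View pics/s6.png

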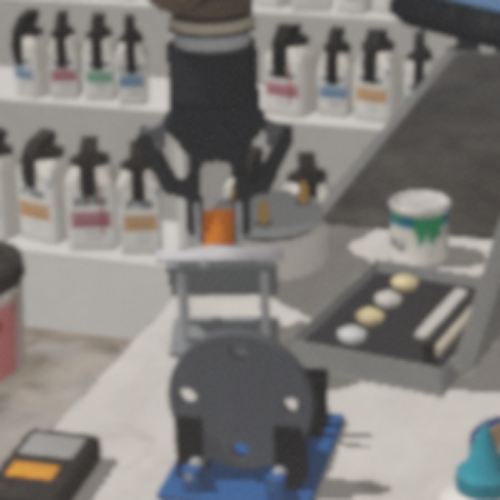

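The plate now appears edge-on at (225,255), so about 23 degrees of tilt remain. Continuing the arc.

```bash
python3 -m crank '[[[-4,0,2],0,255],[[-8.5,0,4.5],0,255],[[-12,0,7.5],0,255],[[-16,0,10.5],0,255],[[-19.5,0,14],0,255],[[-21,0,15.5],0,255],[[-21,0,15.5],0,255]]'
python3 - <<'E'
from h import *
c=cam('side'); a=c['frame'][130:330,220:420]; s,p,M=pose()
np.savez('s7.npz',P=cloud(c),I=c['frame'])
cv2.imwrite('pics/s7.png',cv2.resize(a,(500,500),interpolation=cv2.INTER_CUBIC))
E
```

```text
time: 15.5
eef_pos: [0.4755, -0.1819, 0.0983]
tcp_rot: [0.685, 0.728, -0.0, 0.001]
contact_force: [-0.1, 1.0, 2.9]
opening: 0.319
finger_force: 34.5
```

View pics/s7.png

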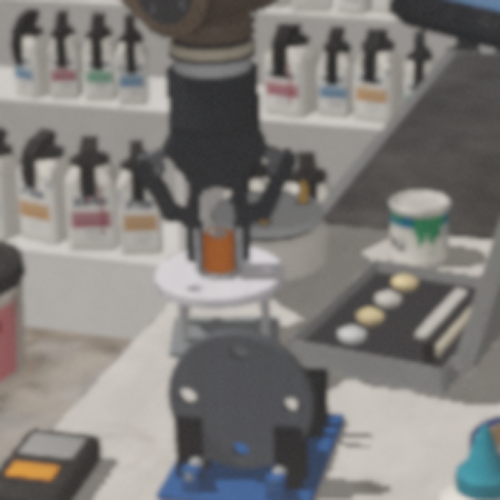

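The plate is now close to level at (220,275), with one hole visible at (193,288). That was my tenth and last picture, so from here I work from numbers.

```bash
cat > plate.py <<'E'
from h import *
def plate(I,P,c,p):
    g=cv2.cvtColor(I,cv2.COLOR_BGR2GRAY).astype(float)
    top=p[2]-.008  # expected plate top z
    m=np.isfinite(P[...,0])&(np.hypot(P[...,0]-p[0],P[...,1]-p[1])<.062)&(abs(P[...,2]-top)<.02)&(g>120)
    q=P[m];A=np.c_[q[:,0]-p[0],q[:,1]-p[1],np.ones(len(q))];k=np.ones(len(q),bool)
    for _ in range(6):
        co=np.linalg.lstsq(A[k],q[k,2],rcond=None)[0];e=abs(A@co-q[:,2]);k=e<.0035
    print('n',k.sum(),'z at tool',co[2].round(4),'(tcp-z',(p[2]-co[2]).round(4),') tilt deg x,y',np.degrees(np.arctan(co[:2])).round(1))
    # cast rays on the plane, polar dark profile
    v,u=np.mgrid[:480,:640];D=rays(c,np.c_[u.ravel(),v.ravel()])@c['R'].T
    nn=np.array([-co[0],-co[1],1]);p0=np.array([p[0],p[1],co[2]]);Q=c['o']+D*(((p0-c['o'])@nn)/(D@nn))[:,None]
    qq=q[k]; (cx,cy),r=cv2.minEnclosingCircle((qq[:,:2]*1e4).astype(np.float32));print('circle',cx/1e4,cy/1e4,r/1e4,'rel tool',cx/1e4-p[0],cy/1e4-p[1])
    dx=Q[:,0]-p[0];dy=Q[:,1]-p[1];rr=np.hypot(dx,dy);th=np.degrees(np.arctan2(dy,dx))
    for b in range(-180,180,10):
        kk=(rr>.034)&(rr<.046)&(th>=b)&(th<b+10)
        if kk.any(): print(b+5,int(g.ravel()[kk].mean()),int(g.ravel()[kk].min()),kk.sum(),end=' | ')
    print()
E
python3 - <<'E'
from plate import *
d=np.load('s7.npz');s,p,M=pose();plate(d['I'],d['P'],cam('side'),p);go(.5015,.0685,.2,93.5+26)
E
```

```text
n 687 z at tool 0.0938 (tcp-z 0.0046 ) tilt deg x,y [-0.1  2.6]
circle 0.477562158203125 -0.18087535400390625 0.05866693725585938 rel tool 0.002043027951628862 0.0009330482479949498
-175 208 208 6 | -165 208 207 9 | -155 208 208 8 | -145 208 207 10 | -135 207 200 9 | -125 195 172 8 | -115 184 168 9 | -105 199 188 7 | -95 208 206 7 | -85 208 206 8 | -75 210 210 7 | -65 210 208 10 | -55 208 205 8 | -45 207 205 9 | -35 205 191 9 | -25 186 162 8 | -15 150 139 9 | -5 139 137 6 | 5 144 137 9 | 15 149 140 8 | 25 178 172 7 | 35 200 182 7 | 45 180 106 8 | 55 116 79 6 | 65 107 90 9 | 75 97 94 6 | 85 102 100 7 | 95 103 102 6 | 105 99 96 6 | 115 100 92 7 | 125 100 81 8 | 135 142 100 7 | 145 204 193 8 | 155 208 207 8 | 165 208 208 5 | 175 208 208 11 | 
phi 93.5 shift [ 248.    41.3 -101.9] yaw -26.0 raw -26.0
```

```bash
python3 -m crank '[[[0,0,-15],0,255],[[0,0,-30],0,255],[[30,5,-32],-6,255],[[70,12,-32],-12,255],[[110,20,-32],-18,255],[[150,28,-32],-25.5,255],[[190,35,-32],-25.5,255],[[225,39,-32],-25.5,255],[[248,41,-32],-25.5,255],[[248,41,-32],-25.5,255]]' 40
python3 -m crank '[[[0,0,0],0,255],[[0,0,0],0,255],[[0,0,0],0,255]]'
python3 - <<'E'
from plate import *
c=cam('side');P=cloud(c);s,p,M=pose();print(p);plate(c['frame'],P,c,p);go(.5015,.0685,.1,119)
# stud heads in side view, and top view brass visible
for n in('side','top'):
    c=cam(n);H=cv2.cvtColor(c['frame'],cv2.COLOR_BGR2HSV)
    m=((H[...,0]>8)&(H[...,0]<28)&(H[...,1]>90))
    for a in (28.1,148.1,268.1):
        w=np.array([.5015+.04*np.cos(np.radians(a)),.0685+.04*np.sin(np.radians(a)),.070]);u=proj(c,w)[0]
        yy,xx=np.where(m);k=(abs(xx-u[0])<8)&(abs(yy-u[1])<9)
        if k.any():print(n,a,u.round(1),'seen',xx[k].mean().round(1),yy[k].mean().round(1),k.sum())
E
```

```text
time: 16.6
eef_pos: [0.4998, 0.0711, 0.1287]
tcp_rot: [0.506, 0.863, -0.001, -0.001]
contact_force: [-0.5, -0.5, -2.3]
opening: 0.313
finger_force: 39.8
time: 16.9
eef_pos: [0.5009, 0.0678, 0.13]
tcp_rot: [0.508, 0.861, -0.0, 0.0]
contact_force: [0.8, 0.7, -2.7]
opening: 0.32
finger_force: 39.8
[0.50101823 0.06782354 0.13011928]
n 412 z at tool 0.1253 (tcp-z 0.0048 ) tilt deg x,y [-0.7  1.6]
circle 0.50040263671875 0.06815546875 0.05840234375 rel tool -0.0006155918675199157 0.0003319333773624117
-175 129 129 5 | -165 131 129 6 | -155 138 133 6 | -145 156 155 5 | -135 186 186 5 | -125 194 185 5 | -115 201 200 4 | -105 199 190 6 | -95 180 163 5 | -85 171 157 6 | -75 177 160 7 | -65 164 155 5 | -55 155 136 4 | -45 155 140 5 | -35 141 135 5 | -25 132 132 4 | -15 130 130 4 | -5 130 130 5 | 5 131 131 5 | 15 133 132 5 | 25 137 134 5 | 35 138 135 5 | 45 132 129 4 | 55 112 94 4 | 65 86 71 4 | 75 84 74 3 | 85 99 97 6 | 95 99 98 5 | 105 104 100 4 | 115 83 61 3 | 125 73 57 6 | 135 127 109 4 | 145 137 132 4 | 155 134 133 4 | 165 130 129 4 | 175 130 130 3 | 
phi 118.92 shift [ 0.4  0.8 30.1] yaw -0.08 raw -0.08
side 28.1 [339.8 205.4] seen 341.4 206.0 28
side 148.1 [312.6 205. ] seen 314.2 206.4 20
side 268.1 [324.  213.6] seen 324.6 214.2 22
top 28.1 [205.7 244.3] seen 203.5 247.2 4
top 148.1 [204.7 275.6] seen 199.4 276.8 47
top 268.1 [232.  260.3] seen 234.0 260.0 3
```

```bash
python3 -m crank '[[[-0.5,2,10],0,255],[[-0.5,2,20],0,255],[[-0.5,2,28],0,255],[[-0.5,2,32],0,255],[[-0.5,2,34],0,255],[[-0.5,2,34],0,255]]'
for i in 1; do python3 -m crank '[[[0,0,1.5],0,255],[[0,0,3],0,255],[[0,0,3],0,255]]'; done
python3 -m crank '[[[0,0,1.5],0,255],[[0,0,3],0,255],[[0,0,3],0,255]]'
```

```text
time: 17.65
eef_pos: [0.5028, 0.0694, 0.0959]
tcp_rot: [0.507, 0.862, -0.0, -0.0]
contact_force: [-0.2, 0.7, -2.1]
opening: 0.317
finger_force: 39.9
time: 17.95
eef_pos: [0.503, 0.0694, 0.0934]
tcp_rot: [0.508, 0.862, 0.0, 0.0]
contact_force: [0.1, -0.4, -2.6]
opening: 0.312
finger_force: 39.9
time: 18.25
eef_pos: [0.5028, 0.0694, 0.0901]
tcp_rot: [0.508, 0.862, -0.0, -0.0]
contact_force: [-0.3, 0.1, -2.7]
opening: 0.315
finger_force: 39.9
```

Past the stud-top height with no contact so far. Continuing down.

```bash
python3 -m crank '[[[0,0,1.5],0,255],[[0,0,3],0,255],[[0,0,3],0,255]]'
python3 -m crank '[[[0,0,1.5],0,255],[[0,0,3],0,255],[[0,0,3],0,255]]'
python3 - <<'E'
from plate import *
c=cam('side');P=cloud(c);s,p,M=pose();plate(c['frame'],P,c,p)
E
```

```text
time: 18.55
eef_pos: [0.5032, 0.0689, 0.0873]
tcp_rot: [0.508, 0.862, -0.0, 0.0]
contact_force: [0.9, -3.0, -2.3]
opening: 0.314
finger_force: 39.8
time: 18.85
eef_pos: [0.5031, 0.0689, 0.0842]
tcp_rot: [0.508, 0.862, -0.0, 0.0]
contact_force: [0.1, -3.8, -1.2]
opening: 0.316
finger_force: 39.9
n 399 z at tool 0.0796 (tcp-z 0.0047 ) tilt deg x,y [-0.5  1.3]
circle 0.5016994140625 0.06532188110351562 0.05666954956054687 rel tool -0.001427258303949519 -0.003569640181485867
-175 130 130 5 | -165 130 130 4 | -155 134 130 5 | -145 146 134 4 | -135 167 156 6 | -125 186 186 3 | -115 194 186 7 | -105 198 194 3 | -95 184 169 7 | -85 183 172 5 | -75 186 183 4 | -65 175 157 6 | -55 166 157 4 | -45 168 142 7 | -35 151 136 5 | -25 134 133 4 | -15 131 131 5 | -5 130 130 5 | 5 131 131 5 | 15 131 131 5 | 25 132 131 5 | 35 134 133 5 | 45 130 126 5 | 55 109 88 5 | 65 84 71 4 | 75 87 76 4 | 85 99 96 7 | 95 101 101 5 | 105 107 102 4 | 115 74 55 4 | 125 65 55 5 | 135 124 108 4 | 145 130 121 5 | 155 131 131 5 | 165 130 130 6 | 175 130 130 5 |
```

```bash
python3 -m crank '[[[-1.3,-0.7,0],0,255],[[-1.3,-0.7,2],0,255],[[-1.3,-0.7,4],0,255],[[-1.3,-0.7,4],0,255]]'
python3 -m crank '[[[0,0,2],0,255],[[0,0,4],0,255],[[0,0,4],0,255]]'
python3 -m crank '[[[0,0,2],0,255],[[0,0,3],0,255],[[0,0,3],0,255]]'
```

```text
time: 19.3
eef_pos: [0.5026, 0.0682, 0.0797]
tcp_rot: [0.508, 0.862, 0.0, -0.001]
contact_force: [1.0, -0.4, -2.9]
opening: 0.315
finger_force: 39.8
time: 19.6
eef_pos: [0.5026, 0.068, 0.0759]
tcp_rot: [0.507, 0.862, -0.0, -0.001]
contact_force: [-0.3, -0.0, -2.2]
opening: 0.312
finger_force: 39.8
time: 19.9
eef_pos: [0.5029, 0.0679, 0.0731]
tcp_rot: [0.508, 0.862, -0.0, -0.0]
contact_force: [-0.7, 0.3, -3.0]
opening: 0.314
finger_force: 39.8
```

Free of side load now. Going down to the deck, then pressing lightly.

```bash
python3 -m crank '[[[0,0,2],0,255],[[0,0,3],0,255],[[0,0,3],0,255]]'
python3 -m crank '[[[0,0,1],0,255],[[0,0,2],0,255],[[0,0,2],0,255]]'
```

```text
time: 20.2
eef_pos: [0.5032, 0.068, 0.0708]
tcp_rot: [0.508, 0.862, 0.0, -0.0]
contact_force: [-1.4, 0.9, 0.7]
opening: 0.313
finger_force: 40.2
time: 20.5
eef_pos: [0.5032, 0.0683, 0.07]
tcp_rot: [0.508, 0.862, 0.0, -0.0]
contact_force: [-6.0, 2.2, 8.8]
opening: 0.314
finger_force: 41.0
```

```bash
python3 -m crank '[[[0,0,-1],0,255],[[0,0,-1],0,200],[[0,0,-1],0,140],[[0,0,-1],0,80],[[0,0,-1],0,0],[[0,0,-1],0,0],[[0,0,-1],0,0],[[0,0,-20],0,0],[[0,0,-60],0,0],[[0,0,-110],0,0]]'
python3 -m crank '[[[-40,0,-110],0,0],[[-90,0,-110],0,0],[[-140,0,-110],0,0],[[-190,0,-110],0,0],[[-230,0,-110],0,0],[[-230,0,-110],0,0]]'
python3 - <<'E'
from h import *
for n in('top','side'):
    c=cam(n);P=cloud(c);H=cv2.cvtColor(c['frame'],cv2.COLOR_BGR2HSV)
    m=np.isfinite(P[...,0])&(np.hypot(P[...,0]-.502,P[...,1]-.068)<.07)&(abs(P[...,2]-.065)<.012)&(H[...,1]<60)
    q=P[m];A=np.c_[q[:,0]-.502,q[:,1]-.068,np.ones(len(q))];k=np.ones(len(q),bool)
    for _ in range(6): co=np.linalg.lstsq(A[k],q[k,2],rcond=None)[0];k=abs(A@co-q[:,2])<.004
    print(n,k.sum(),'z',co[2],'tilt',np.degrees(co[:2]),cv2.minEnclosingCircle((q[k][:,:2]*1e3).astype(np.float32)))
    o=(H[...,0]<16)&(H[...,1]>130)&(np.hypot(P[...,0]-.502,P[...,1]-.068)<.04)&(P[...,2]>.07);print('knob',np.nanmean(P[o],0),P[o][:,2].max(),o.sum())
    b=(H[...,0]>12)&(H[...,0]<32)&(H[...,1]>80)&(np.hypot(P[...,0]-.502,P[...,1]-.068)<.06)
    nn,l,st,ce=cv2.connectedComponentsWithStats(b.astype(np.uint8));print('brass',[(P[l==i].mean(0).round(3).tolist(),int(st[i,4])) for i in range(1,nn) if st[i,4]>3])
s=get_state();print(s['time'],s['contact_force'],s['eef_pos'])
E
```

```text
time: 21.5
eef_pos: [0.5012, 0.0676, 0.1766]
tcp_rot: [0.508, 0.861, -0.001, -0.003]
contact_force: [1.5, -0.0, 0.7]
opening: 0.996
finger_force: 0.0
time: 22.1
eef_pos: [0.6158, -0.1369, 0.2884]
tcp_rot: [0.509, 0.861, -0.0, 0.001]
contact_force: [0.3, -0.3, -0.3]
opening: 1.005
finger_force: 0.0
top 0 z 0.0 tilt [0. 0.] ((0.0, 0.0), 0.0)<stdin>:8: RuntimeWarning: Mean of empty slice
Traceback (most recent call last):
ValueError: zero-size array to reduction operation maximum which has no identity
```

```bash
python3 -m crank '[[[-40,-20,0],0,0],[[-80,-50,0],0,0],[[-120,-80,0],0,0],[[-160,-110,0],0,0],[[-200,-140,0],0,0],[[-230,-160,0],0,0],[[-230,-160,0],0,0]]'
cat > chk.py <<'E'
from h import *
for n in('top','side'):
    c=cam(n);P=cloud(c);H=cv2.cvtColor(c['frame'],cv2.COLOR_BGR2HSV);near=np.hypot(P[...,0]-.502,P[...,1]-.068)
    m=np.isfinite(P[...,0])&(near<.07)&(abs(P[...,2]-.065)<.012)&(H[...,1]<60)
    q=P[m];A=np.c_[q[:,0]-.502,q[:,1]-.068,np.ones(len(q))];k=np.ones(len(q),bool)
    for _ in range(6): co=np.linalg.lstsq(A[k],q[k,2],rcond=None)[0];k=abs(A@co-q[:,2])<.004
    print(n,k.sum(),'z',co[2],'tilt',np.degrees(co[:2]),cv2.minEnclosingCircle((q[k][:,:2]*1e3).astype(np.float32)))
    o=(H[...,0]<12)&(H[...,1]>130)&(near<.04)&(P[...,2]>.07);print('knob',np.nanmean(P[o],0),o.sum())
    b=(H[...,0]>12)&(H[...,0]<32)&(H[...,1]>80)&(near<.06)
    nn,l,st,ce=cv2.connectedComponentsWithStats(b.astype(np.uint8));print('brass',[(P[l==i].mean(0).round(3).tolist(),int(st[i,4])) for i in range(1,nn) if st[i,4]>3])
s=get_state();print(s['time'],s['contact_force'],s['eef_pos'])
E
python3 chk.py
```

```text
time: 22.85
eef_pos: [0.5843, -0.4169, 0.2867]
tcp_rot: [0.51, 0.86, -0.001, -0.0]
contact_force: [-0.2, 0.7, -0.7]
opening: 1.0
finger_force: 0.0
top 1553 z 0.06501091884524693 tilt [0.0451942  0.02786171] ((501.7974548339844, 70.96453094482422), 55.2457389831543)
knob [0.50333861 0.06589224 0.09136648] 23
brass [([0.536, 0.087, 0.074], 20), ([0.507, 0.06, 0.1], 5), ([0.501, 0.029, 0.067], 20), ([0.499, 0.058, 0.095], 6), ([0.492, 0.067, 0.099], 6), ([0.492, 0.062, 0.082], 4), ([0.468, 0.088, 0.073], 21)]
side 463 z 0.06555006869855906 tilt [-0.02919005  1.18541812] ((505.1021423339844, 67.51234436035156), 58.21821212768555)
knob [0.50197199 0.06120953 0.08858149] 28
brass [([0.471, 0.09, 0.071], 8), ([0.54, 0.084, 0.074], 13), ([0.503, 0.029, 0.074], 15)]
22.95 [-0.0950343   0.46156728  0.42936144] [ 0.58564922 -0.41258541  0.28718759]
```

Plate top reads 65 mm with 0 degrees tilt, and all three studs show through its holes. It is home, so I hand it in.

```bash
python3 -c "
from plant import ctrl
print(ctrl.sign_off())"
```

```text
the job is handed in; nothing more can be done
None
```

The three-hole plate was laid on the sloped rest and let go, then fitted on the mixer and released. The last camera reading shows it flat on the deck with all three studs through its holes, and the job was handed in at about 23 s.

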